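# Find the unlatched lid of the offcut chest and push it open

## Task

One of the four identical white lids of the framer's offcut chest has been left unlatched: press the lids gently until you find the one that rocks, then push it open until it stands at least halfway to upright (45 degrees), and leave it open. Do not force the latched lids, and leave the glue, the tape, the water bottle and the carton where they stand.

Things in the scene. Friction and masses are not known exactly. Their poses are not given: they have to be found in the camera images.
- chest: Fixed pine chest, hollow, 280 mm deep (x), 570 wide (y), 120 high, yaw up to 0.25 rad. Origin on the bench under the middle of the row of lids, which runs along its y. Deck at z = 120 mm, from x = -105 (robot side) to +175 mm; the lids fill x = -75 to +75, the strip behind is solid. The bays are 128 mm apart, with 19 mm bars between, and empty under the lids down to 20 mm above the bench.
- bay1 (a point): Centre of the top face of the lid in bay 1, the left (+y) end bay; axes as the chest's. All four lids look alike: white boards 150 mm (x) by 105 mm (y) by 9 mm, tops flush with the deck 120 mm above the bench, 2 mm gaps round them. Which bay has the unlatched lid is not known.
- bay2 (a point): Centre of the top face of the lid in bay 2, next to bay 1; as bay 1. A latched lid gives 2.5 mm at most, evenly, on its rubber seal: it starts to give at about 3 N, is home at about 9 N, and is then hard. More than 40 N would be forcing it.
- bay3 (a point): Centre of the top face of the lid in bay 3; as bay 1. Brass pins on the bars beside each lid mark the pivot line, along y through the lid's middle.
- bay4 (a point): Centre of the top face of the lid in bay 4, the right (-y) end bay; as bay 1.
- rocking_lid (a joint): Angle of the unlatched lid, in whichever bay it is: 0 = shut, flush; positive = the half nearer the robot is down and the other up, negative = the farther half is down; stops at +/-1.2 rad. Pressing 50 mm from its pivot line (along y through its middle, in the board) it swings at about 3 N. It stays at any angle it is left at. Open enough from 0.785 rad (45 degrees), either way.
- glue: Yellow glue bottle, 48 mm across, 130 mm high, loose, upright on the chest's deck behind the lids; origin under its middle. Leave alone.
- tape: Roll of brown tape, 72 mm across, 24 mm high, loose, lying on the chest's deck behind the lids; origin under its middle. Leave alone.
- water: Clear water bottle, 64 mm across, 200 mm high, loose, on the bench to the left of the chest; origin under its middle. Leave alone.
- carton: Small brown carton 100 x 70 x 120 mm high, loose, on the bench to the right of the chest; origin under its middle. Leave alone.

How it is judged:
At the end, for the whole second after the job is handed in: The unlatched lid stands still, tilted open 0.77 rad (44 degrees) or more either way; the glue, tape, water bottle and carton stand upright within 30 mm of where they began ((value of joint rocking_lid above 0.77 rad or value of joint rocking_lid below -0.77 rad) and velocity of joint rocking_lid between -0.05 and 0.05 rad/s and distance of each of glue, tape, water, carton from where it was at the start of the episode below 0.03 m and angle between each of glue, tape, water, carton's own z axis and vertical below 0.2 rad); the robot touches nothing.
It fails at once if the robot presses on something with more than 40 N (a latched lid is forced) (contact force between any of the arm, the fingers and anything else above 40 N).
It fails at once if the glue is shifted, lifted or knocked over (distance of glue from where it was at the start of the episode above 0.03 m or angle between glue's own z axis and vertical above 0.3 rad).
It fails at once if the tape is shifted, lifted or knocked over (distance of tape from where it was at the start of the episode above 0.03 m or angle between tape's own z axis and vertical above 0.3 rad).
It fails at once if the water is shifted, lifted or knocked over (distance of water from where it was at the start of the episode above 0.03 m or angle between water's own z axis and vertical above 0.3 rad).
It fails at once if the carton is shifted, lifted or knocked over (distance of carton from where it was at the start of the episode above 0.03 m or angle between carton's own z axis and vertical above 0.3 rad).
It also fails if it takes over 54 s, if anything falls off the work surface, if the arm or the gripper's body presses on something with over 40 N, if the wrist force passes 120 N, or if a joint passes its speed limit or range.

## Robot

A 6-joint arm with a two-finger parallel gripper is mounted at the origin on the work surface. World frame = base frame: x ahead of the robot, y to its left, z up, the work surface at z = 0. Lengths are in m, angles in rad, forces in N, time in s.
With the tool pointing down it reaches from about 0.35 to 0.975 m from the base axis. Payload 4.9 kg.
Tool frame: the origin (TCP) lies between the finger pads; the fingertips stand 14 mm ahead of it and the grasp point (between the pads) lies 5 mm behind it (manip.tcp_to_tips is the distance from the TCP to the fingertips, in m); z points along the fingers, y is the line along which they close (so a half turn about z gives the same grasp; the last joint's range is limited). The gripper opens to 85 mm and grips with 20 to 120 N. Pads are 22 mm wide; open, the fingers measure 114 mm over their backs; the gripper's body (76 mm by 85 mm) begins 54 mm behind the grasp point. The pads swing forward as they close: fully open they stand 13 mm farther back than shut.
Start: joints at [-1.304, 0.053, 1.613, -0, 1.476, -0.119], TCP at [0.235, -0.579, 0.245] pointing down, gripper open.
Joint ranges: [-3.01, 3.01], [-1.01, 2.22], [0.06, 2.58], [-1.02, 4.17], [0.09, 2.62], [-3.14, 3.14]. Speed limits (rad/s): [2.57, 2.57, 3.14, 3.14, 3.14, 3.14].

## Interface

Orientations are given as a unit quaternion [w, x, y, z].
In Python, from plant import manip gives the robot as it stands.
- The arm moves only by the tool servo_tool, never from a script. Its argument "moves" is a list that holds one entry, the list of rows, each a list of 7 numbers: the shift along the tool's x, y, z in mm, then the turn, a rotation vector about the tool's x, y, z in degrees, then the finger opening in mm, from 0 to 85.4. In form: [[[x, y, z, ax, ay, az, fingers], ...]]. A call has 1 to 12 rows; each row shifts and turns the commanded pose from where the row before left it, along the tool's axes as they then stand; what a row does not reach is not made up. A row lasts 1/8 s, in which the tool goes at most 62.5 mm and 10.7 degrees, less where a joint would pass 70% of its speed; a pose out of reach is approached as far as the arm can. A call with a gripper value outside its range is refused whole. The fingers move at their own pace and stop on an object; the grip force is fixed at half the most. Time passes only in rows, so rows that do not move let the fingers close. It gives the time, the measured TCP pose, the force, the opening and the grip force at its end, in the units of the state.
- manip.state(): the state, without advancing time (a new reading comes with each control period).
- manip.grab_frame(name): name is "scene" or "top"; returns a dict with "image" (384x512x3 uint8, blue, green, red), "mtx" (3x3 intrinsics, pixels), "eye" and "rotation" of the camera in the world. Camera axes: x right, y down, z forward; pixel columns grow to the right and rows downward; lengths in m; the calibration is good to about 2 mm. A picture is of the moment at which its call begins. There is no depth.
- manip.job_done(): hands the job in; it is judged then, once.
The state is a dict: "time": time; "joint_pos": joint angles; "joint_vel": joint speeds; "joint_efforts": joint torques, N m; "tool_pos": TCP position; "tool_rot": TCP orientation; "contact_force": force on the tool from outside, world axes, zero at the start; "ft_torque": the same for the moment, N m; "gripper_width": opening from 0.0 (shut) to 1.0 (fully open); "grasp_force": force on a finger pad.
Only numpy, scipy, OpenCV 4.12 (cv2) and the standard library are available. Lean on these libraries where they do the work, as an engineer would, in place of code of your own. Each camera call takes 0.05 s, during which the arm holds its last target. There are 200 camera calls.

## Working session

There is one attempt and no reset: what is moved stays moved. The work goes in short steps, Python scripts to look and compute and a tool call to move; the robot and the scene stay as the last step left them, time stands still between calls to the robot, and variables do not carry over. Pictures are saved under pics/ and viewed, at most 10 in all, crops included, and the job is handed in when it is done.

Besides the shell and the picture viewer there is one more tool, called after "Request:" by a JSON object that holds its "method" and its "body", one argument or row to a line. servo_tool: Moves the arm, as the interface text tells. Its arguments: {"type":"object","properties":{"moves":{"type":"array"}},"required":["moves"]}

```bash
mkdir -p pics
python3 - <<'E'
from plant import manip
import cv2,numpy as np
np.set_printoptions(suppress=True,precision=4)
for n in("scene","top"):
    f=manip.grab_frame(n);cv2.imwrite(f"pics/{n}0.png",f["image"])
    np.savez(n+"0.npz",**{k:np.array(v) for k,v in f.items()})
    print(n,f["mtx"],f["eye"],f["rotation"])
s=manip.state();print(s)
E
```

```text
scene [[494.0606   0.     249.4265]
 [  0.     494.0606 194.7969]
 [  0.       0.       1.    ]] [1.2212 1.0144 1.2911] [-0.1048  0.2527  0.8872 -0.3714]
top [[458.1625   0.     251.9481]
 [  0.     458.1625 197.6262]
 [  0.       0.       1.    ]] [0.4554 0.0161 1.7658] [-0.0233  0.7125 -0.7007  0.0276]
{'time': 0.1, 'joint_pos': array([-1.304 ,  0.0533,  1.6142,  0.    ,  1.476 , -0.119 ]), 'joint_vel': array([-0.0007, -0.0004, -0.0027,  0.0008,  0.0004,  0.001 ]), 'joint_efforts': array([  0.0011, -39.4906, -37.1363,  -0.    ,   0.0039,  -0.    ]), 'tool_pos': array([ 0.235 , -0.5785,  0.2442]), 'tool_rot': array([-0.0009,  0.9815,  0.1917, -0.0001]), 'contact_force': array([-0.0894, -0.1688,  0.6621]), 'ft_torque': array([-0.0048, -0.0032, -0.0357]), 'grasp_force': 0.0, 'gripper_width': 0.9985323792163486}
```

View pics/top0.png

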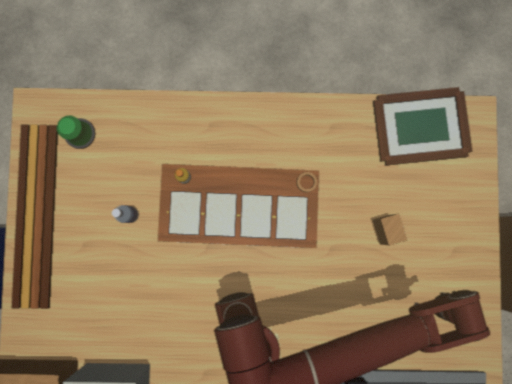

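View pics/scene0.png

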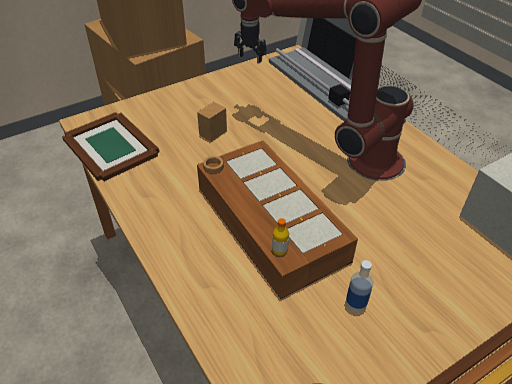

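The top view shows the lids at about (185,213), (221,215), (256,216) and (292,218), the glue at (182,175), and the tape at (307,181). I'll get the lid centres by segmenting the white areas.

```bash
cat > h.py <<'E'
import numpy as np,cv2
from scipy.spatial.transform import Rotation as R
def ray(f,uv,z):
    q=f["rotation"];M=R.from_quat([q[1],q[2],q[3],q[0]]).as_matrix()
    d=M@np.linalg.inv(f["mtx"])@np.array([*uv,1.]);return f["eye"]+d*(z-f["eye"][2])/d[2]
E
python3 - <<'E'
from h import *
np.set_printoptions(suppress=True,precision=4)
f=dict(np.load("top0.npz"));im=f["image"].astype(int)
m=((im.min(2)>150)).astype(np.uint8);m[:185]=0;m[250:]=0;m[:,:160]=0;m[:,320:]=0
n,l,s,c=cv2.connectedComponentsWithStats(m)
P=[]
for i in range(1,n):
    if s[i,4]>300:
        p=ray(f,c[i],.12);P.append(p);print(s[i],c[i],p)
P=np.array(sorted(P,key=lambda p:-p[1]));o=P.mean(0);d=P[0]-P[3];print(o,"yaw",np.arctan2(-d[0],d[1]),np.linalg.norm(d)/3)
for n,uv,z in(("glue",(182,175),.25),("tape",(307,181),.144)):print(n,ray(f,uv,z))
E
```

```text
[ 170  192   30   42 1136] [184.6171 212.7377] [0.5158 0.2478 0.12  ]
[ 206  194   29   42 1142] [220.1848 214.2793] [0.5124 0.1201 0.12  ]
[ 241  195   30   42 1143] [255.8469 215.7279] [ 0.5093 -0.008   0.12  ]
[ 277  197   29   42 1140] [291.3254 217.3737] [ 0.5056 -0.1356  0.12  ]
[0.5108 0.0561 0.12  ] yaw -0.02666940767404616 0.12783839556376123
glue [0.6363 0.2416 0.25  ]
tape [ 0.6352 -0.1879  0.144 ]
```

```bash
cat >> h.py <<'E'
O=np.array([.5108,.0561,.12]);YAW=-.0267
def chest(x,bay,z):  # world point; z above deck
    return O+R.from_euler('z',YAW).apply([x,(2.5-bay)*.1278,z])
def to(x,bay,z):
    "TCP shift (mm) and turn (deg), tool axes, to chest point with tool x along chest x"
    from plant import manip
    s=manip.state();q=s["tool_rot"];T=R.from_quat([q[1],q[2],q[3],q[0]])
    G=R.from_euler('z',YAW)*R.from_euler('x',np.pi)
    np.set_printoptions(suppress=True,precision=2)
    print(x,bay,z,"shift",T.inv().apply(chest(x,bay,z)-s["tool_pos"])*1e3,"turn",np.degrees((T.inv()*G).as_rotvec()),"F",s["contact_force"],"w",s["gripper_width"])
E
python3 - <<'E'
from h import *
from plant import manip
print(manip.tcp_to_tips)
to(-.05,4,.05)
E
```

```text
0.014
-0.05 4 0.05 shift [ 371.63 -328.52   74.86] turn [-0.11  0.01 23.63] F [-0.09 -0.17  0.66] w 0.9985323792163486
```

Request:
{"method": "servo_tool", "body": {
  "moves": [
    [[37,-33,0,0,0,0,0],[37,-33,0,0,0,0,0],[37,-33,0,0,0,0,0],[37,-33,0,0,0,0,0],[37,-33,0,0,0,0,0],[37,-33,0,0,0,0,0],[37,-33,0,0,0,0,0],[37,-33,0,0,0,0,0],[37,-33,0,0,0,0,0],[37,-33,0,0,0,0,0],[0,0,10,0,0,8,0],[0,0,10,0,0,8,0]]
  ]
}}

```text
time: 1.6
tool_pos: [0.4539, -0.1331, 0.2247]
tool_rot: [-0.0, 0.999, 0.052, -0.0]
contact_force: [0.4, -0.1, 0.2]
gripper_width: -0.008
grasp_force: 0.0
```

Request:
{"method": "servo_tool", "body": {
  "moves": [
    [[0,0,10,0,0,7.6,0],[0,0,0,0,0,0,0],[0,0,0,0,0,0,0]]
  ]
}}

```text
time: 1.98
tool_pos: [0.4538, -0.1341, 0.2155]
tool_rot: [0.0, 1.0, -0.012, 0.0]
contact_force: [-0.1, -0.2, -0.2]
gripper_width: -0.003
grasp_force: 0.0
```

```bash
python3 -c "
from h import *
to(-.05,4,.030)"
```

```text
-0.05 4 0.03 shift [ 1.89  0.03 65.47] turn [ 0.   -0.    0.13] F [-0.14 -0.2  -0.24] w -0.0029925967434009633
```

Request:
{"method": "servo_tool", "body": {
  "moves": [
    [[2,0,17,0,0,0,0],[0,0,17,0,0,0,0],[0,0,17,0,0,0,0],[0,0,10,0,0,0,0],[0,0,4,0,0,0,0],[0,0,0,0,0,0,0]]
  ]
}}

```text
time: 2.72
tool_pos: [0.4558, -0.1341, 0.1502]
tool_rot: [-0.0, 1.0, -0.013, -0.0]
contact_force: [0.4, 0.2, -0.1]
gripper_width: -0.001
grasp_force: 0.0
```

Request:
{"method": "servo_tool", "body": {
  "moves": [
    [[0,0,2,0,0,0,0],[0,0,2,0,0,0,0],[0,0,0,0,0,0,0]]
  ]
}}

```text
time: 3.1
tool_pos: [0.4558, -0.1341, 0.1463]
tool_rot: [0.0, 1.0, -0.013, 0.0]
contact_force: [-0.6, 0.0, 0.3]
gripper_width: -0.001
grasp_force: 0.0
```

Request:
{"method": "servo_tool", "body": {
  "moves": [
    [[0,0,3,0,0,0,0],[0,0,3,0,0,0,0],[0,0,3,0,0,0,0],[0,0,2,0,0,0,0],[0,0,0,0,0,0,0]]
  ]
}}

```text
time: 3.72
tool_pos: [0.4557, -0.134, 0.135]
tool_rot: [-0.0, 1.0, -0.013, -0.0]
contact_force: [0.3, -0.0, -0.5]
gripper_width: 0.002
grasp_force: 0.0
```

Request:
{"method": "servo_tool", "body": {
  "moves": [
    [[0,0,1,0,0,0,0],[0,0,1,0,0,0,0],[0,0,0,0,0,0,0]]
  ]
}}

```text
time: 4.1
tool_pos: [0.456, -0.1342, 0.1339]
tool_rot: [0.0, 1.0, -0.013, 0.0]
contact_force: [-1.5, 0.7, 4.8]
gripper_width: 0.004
grasp_force: 1.8
```

Request:
{"method": "servo_tool", "body": {
  "moves": [
    [[0,0,1,0,0,0,0],[0,0,0,0,0,0,0]]
  ]
}}

```text
time: 4.35
tool_pos: [0.456, -0.1342, 0.1329]
tool_rot: [0.0, 1.0, -0.013, 0.0]
contact_force: [-2.0, 0.7, 5.4]
gripper_width: 0.005
grasp_force: 3.0
```

Request:
{"method": "servo_tool", "body": {
  "moves": [
    [[0,0,1,0,0,0,0],[0,0,0,0,0,0,0]]
  ]
}}

```text
time: 4.6
tool_pos: [0.456, -0.1342, 0.1323]
tool_rot: [0.0, 1.0, -0.013, 0.0]
contact_force: [-4.2, 1.5, 8.0]
gripper_width: -0.001
grasp_force: 3.8
```

Request:
{"method": "servo_tool", "body": {
  "moves": [
    [[0,0,0.5,0,0,0,0],[0,0,0,0,0,0,0]]
  ]
}}

```text
time: 4.85
tool_pos: [0.456, -0.1342, 0.1319]
tool_rot: [0.0, 1.0, -0.013, -0.0]
contact_force: [-4.3, 2.0, 6.9]
gripper_width: -0.001
grasp_force: 4.2
```

Request:
{"method": "servo_tool", "body": {
  "moves": [
    [[0,0,1,0,0,0,0],[0,0,0,0,0,0,0]]
  ]
}}

```text
time: 5.1
tool_pos: [0.456, -0.1342, 0.1315]
tool_rot: [0.0, 1.0, -0.013, -0.0]
contact_force: [-5.8, 2.2, 11.3]
gripper_width: 0.001
grasp_force: 5.5
```

Bay 4 is latched: it is hard at 2.5 mm. Bay 3 is next.

Request:
{"method": "servo_tool", "body": {
  "moves": [
    [[0,0,-24.5,0,0,0,0],[0,-40,0,0,0,0,0],[0,-50,0,0,0,0,0],[0,-38,0,0,0,0,0],[0,0,14,0,0,0,0],[0,0,6,0,0,0,0],[0,0,0,0,0,0,0]]
  ]
}}

```text
time: 5.98
tool_pos: [0.4588, -0.0065, 0.1339]
tool_rot: [-0.001, 1.0, -0.014, -0.001]
contact_force: [-2.1, 1.6, 3.2]
gripper_width: -0.002
grasp_force: 1.6
```

Request:
{"method": "servo_tool", "body": {
  "moves": [
    [[0,0,1,0,0,0,0],[0,0,1,0,0,0,0],[0,0,1,0,0,0,0],[0,0,1,0,0,0,0],[0,0,0,0,0,0,0]]
  ]
}}

```text
time: 6.6
tool_pos: [0.4594, -0.007, 0.1317]
tool_rot: [0.001, 1.0, -0.013, -0.0]
contact_force: [-5.9, -0.0, 9.2]
gripper_width: 0.002
grasp_force: 4.5
```

Request:
{"method": "servo_tool", "body": {
  "moves": [
    [[0,0,0.5,0,0,0,0],[0,0,0,0,0,0,0]]
  ]
}}

```text
time: 6.85
tool_pos: [0.4594, -0.0069, 0.1315]
tool_rot: [0.001, 1.0, -0.013, -0.0]
contact_force: [-5.7, -0.2, 10.5]
gripper_width: -0.003
grasp_force: 5.3
```

Bay 3 behaves the same, so it is latched too. Bay 2 is next.

Request:
{"method": "servo_tool", "body": {
  "moves": [
    [[0,0,-24.5,0,0,0,0],[0,-40,0,0,0,0,0],[0,-50,0,0,0,0,0],[0,-38,0,0,0,0,0],[0,0,14,0,0,0,0],[0,0,5,0,0,0,0],[0,0,0,0,0,0,0]]
  ]
}}

```text
time: 7.72
tool_pos: [0.4622, 0.1208, 0.1346]
tool_rot: [0.0, 1.0, -0.014, -0.001]
contact_force: [-0.4, 0.2, 0.7]
gripper_width: 0.0
grasp_force: 0.0
```

Request:
{"method": "servo_tool", "body": {
  "moves": [
    [[0,0,1,0,0,0,0],[0,0,1,0,0,0,0],[0,0,1,0,0,0,0],[0,0,1,0,0,0,0],[0,0,0,0,0,0,0]]
  ]
}}

```text
time: 8.35
tool_pos: [0.4628, 0.1211, 0.1324]
tool_rot: [0.001, 1.0, -0.013, 0.0]
contact_force: [-3.0, -3.9, 7.8]
gripper_width: 0.0
grasp_force: 3.6
```

Request:
{"method": "servo_tool", "body": {
  "moves": [
    [[0,0,1,0,0,0,0],[0,0,0,0,0,0,0]]
  ]
}}

```text
time: 8.6
tool_pos: [0.4628, 0.1211, 0.1317]
tool_rot: [0.001, 1.0, -0.013, 0.0]
contact_force: [-4.3, -3.6, 9.2]
gripper_width: -0.001
grasp_force: 4.4
```

Bay 2 is latched as well. Bay 1 is the last one.

Request:
{"method": "servo_tool", "body": {
  "moves": [
    [[0,0,-24.5,0,0,0,0],[0,-40,0,0,0,0,0],[0,-50,0,0,0,0,0],[0,-38,0,0,0,0,0],[0,0,14,0,0,0,0],[0,0,5,0,0,0,0],[0,0,0,0,0,0,0]]
  ]
}}

```text
time: 9.48
tool_pos: [0.4654, 0.2487, 0.1348]
tool_rot: [0.0, 1.0, -0.014, -0.001]
contact_force: [-0.3, 0.4, 0.3]
gripper_width: -0.002
grasp_force: 0.0
```

Request:
{"method": "servo_tool", "body": {
  "moves": [
    [[0,0,1,0,0,0,0],[0,0,1,0,0,0,0],[0,0,1,0,0,0,0],[0,0,1,0,0,0,0],[0,0,0,0,0,0,0]]
  ]
}}

```text
time: 10.1
tool_pos: [0.466, 0.2495, 0.1321]
tool_rot: [0.0, 1.0, -0.013, 0.0]
contact_force: [-0.4, -2.9, 3.1]
gripper_width: 0.004
grasp_force: 1.6
```

Request:
{"method": "servo_tool", "body": {
  "moves": [
    [[0,0,1,0,0,0,0],[0,0,0,0,0,0,0]]
  ]
}}

```text
time: 10.35
tool_pos: [0.466, 0.2496, 0.1308]
tool_rot: [0.0, 1.0, -0.013, 0.0]
contact_force: [0.3, -2.1, 2.5]
gripper_width: -0.0
grasp_force: 1.5
```

```bash
python3 -c "
from h import *
to(-.05,1,.014)"
```

```text
-0.05 1 0.014 shift [-0.01  0.56 -3.19] turn [ 0.02 -0.02  0.03] F [ 0.34 -2.06  2.54] w -0.0003811194043051065
```

Bay 1 rocks, with a steady ~3 N. I'll push it open.

Request:
{"method": "servo_tool", "body": {
  "moves": [
    [[0,0,2,0,0,0,0],[0,0,3,0,0,0,0],[0,0,3,0,0,0,0],[0,0,3,0,0,0,0],[0,0,3,0,0,0,0],[0,0,3,0,0,0,0]]
  ]
}}

```text
time: 11.1
tool_pos: [0.466, 0.2501, 0.1139]
tool_rot: [-0.0, 1.0, -0.013, 0.0]
contact_force: [1.2, 0.4, 4.2]
gripper_width: 0.002
grasp_force: 1.5
```

Request:
{"method": "servo_tool", "body": {
  "moves": [
    [[0,0,3,0,0,0,0],[0,0,3,0,0,0,0],[0,0,3,0,0,0,0],[0,0,3,0,0,0,0],[0,0,3,0,0,0,0],[0,0,3,0,0,0,0]]
  ]
}}

```text
time: 11.85
tool_pos: [0.4656, 0.2497, 0.0954]
tool_rot: [0.0, 1.0, -0.013, -0.0]
contact_force: [-0.4, -0.8, 2.5]
gripper_width: -0.001
grasp_force: 1.3
```

Request:
{"method": "servo_tool", "body": {
  "moves": [
    [[0,0,3,0,0,0,0],[0,0,3,0,0,0,0],[0,0,0,0,0,0,0]]
  ]
}}

```text
time: 12.22
tool_pos: [0.4653, 0.2496, 0.089]
tool_rot: [0.0, 1.0, -0.013, -0.001]
contact_force: [0.5, 0.5, 0.3]
gripper_width: 0.001
grasp_force: 0.1
```

Request:
{"method": "servo_tool", "body": {
  "moves": [
    [[2,0,0,0,0,0,0],[2,0,0,0,0,0,0],[2,0,0,0,0,0,0],[2,0,0,0,0,0,0]]
  ]
}}

```text
time: 12.72
tool_pos: [0.4735, 0.2494, 0.0895]
tool_rot: [0.0, 1.0, -0.013, -0.001]
contact_force: [-4.0, -0.4, -0.4]
gripper_width: 0.002
grasp_force: 1.5
```

Run:
```python
from plant import manip
import cv2
f=manip.grab_frame("scene");cv2.imwrite("pics/s1.png",cv2.resize(f["image"][80:320,140:420],None,fx=2.5,fy=2.5,interpolation=2))
```

```text
(no output)
```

View pics/s1.png

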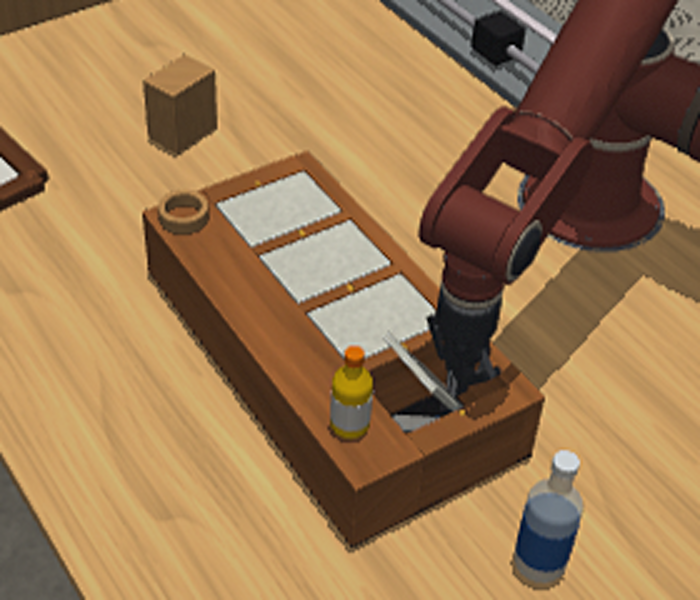

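The lid in bay 1 is tilted well up, at (395–460, 335–410) in the crop, and the glue, tape, water and carton are undisturbed. I'll nudge it a little more, back off and rise.

Request:
{"method": "servo_tool", "body": {
  "moves": [
    [[2,0,0,0,0,0,0],[2,0,0,0,0,0,0],[0,0,0,0,0,0,0],[-6,0,0,0,0,0,0],[-6,0,0,0,0,0,0],[-3,0,0,0,0,0,0],[0,0,-15,0,0,0,0],[0,0,-30,0,0,0,0],[-30,0,-40,0,0,0,0],[-30,0,-40,0,0,0,0],[0,0,-20,0,0,0,0],[0,0,0,0,0,0,0]]
  ]
}}

```text
time: 14.28
tool_pos: [0.4043, 0.2518, 0.2375]
tool_rot: [-0.001, 1.0, -0.013, 0.003]
contact_force: [-0.1, 0.3, 0.3]
gripper_width: -0.002
grasp_force: 0.0
```

Run:
```python
from plant import manip
import cv2,numpy as np
f=manip.grab_frame("scene");a=cv2.resize(f["image"][120:320,190:390],None,fx=2,fy=2,interpolation=2)
g=manip.grab_frame("top");b=cv2.resize(g["image"][150:250,120:220],None,fx=4,fy=4,interpolation=2)
np.savez("top1.npz",**{k:np.array(v) for k,v in g.items()});np.savez("scene1.npz",**{k:np.array(v) for k,v in f.items()})
cv2.imwrite("pics/e.png",np.hstack([a,b]));print(manip.state()["contact_force"])
```

```text
[ 0.7842986   0.12844997 -0.88247544]
```

View pics/e.png

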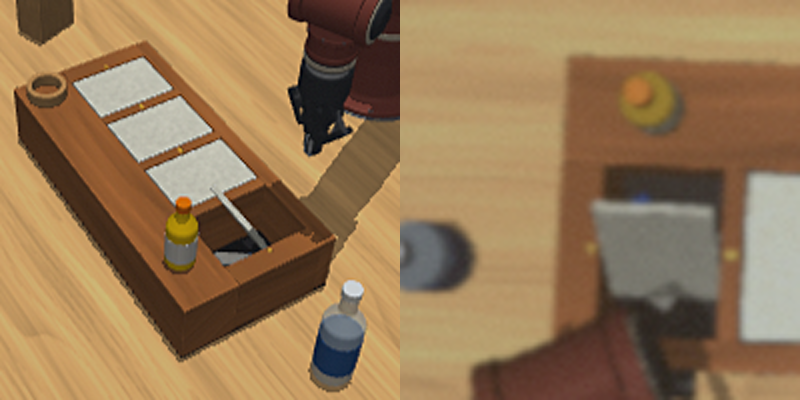

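Run:
```python
from h import *
f=dict(np.load("top1.npz"))
for uv in((198.2,201.7),(168.5,201)):
  for d in(45,50,55,60,65):
    t=np.radians(d);p=ray(f,uv,.12+.075*np.sin(t));x=R.from_euler('z',-YAW).apply(p-O)[0]
    print(d,round(x*1e3-75*np.cos(t),1))
```

```text
45 -14.5
50 -9.9
55 -5.0
60 0.3
65 6.0
45 -16.6
50 -12.0
55 -7.0
60 -1.7
65 3.9
```

The lid stands at about 60°, well past 45°, and the arm is clear, so I'm handing in.

```bash
python3 -c "
from plant import manip
print(manip.job_done())"
```

```text
the job is handed in; nothing more can be done
None
```

The unlatched lid was in bay 1; it now stands open at about 60 degrees as measured from the top camera, the other three lids proved latched under light presses (about 11 N at most), and the glue, tape, water bottle and carton were not touched.

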